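# Change the broken gear on the upright shaft

### The job

The dark gear at the bottom of the upright shaft has broken teeth: change it for the new bronze gear that lies in the steel tray. Take the black collar and then the bearing off the shaft and lay each flat on the floor of the steel tray for the time being, then lay the broken gear flat on the floor of the blue tray, and then put the bronze gear, the bearing and the collar on the shaft in that order, each fully down on what is below it. Move one part at a time, let go of everything at the end, and do not disturb the spanner, the tape roll or the brass drift lying about.

Things in the scene. Friction and masses are not known exactly. Their poses are not given: they have to be found in the camera images.
- shaft_seat (a point): Centre of the flat shoulder, 45 mm wide, of a bright upright shaft, 30 mm over the table; z up. Shaft: 17 mm thick for 50 mm above it, then a 10 mm taper to a 6 mm nose (top 60 mm above this point). It stands in a fixed grey-green holder: plate 120 (x) x 90 x 12 mm, screws to 18 mm. At the start it carries worn gear, bearing, collar, upwards; all rings drop freely over it.
- steel_tray: Fixed bright stainless tray, the side place for parts that go back on; 197 mm along its x, 287 along its y, 36 high. Clear flat floor 150 x 240 mm, 2 mm above the table. Origin: centre of its underside; z up. At the start the bronze gear lies near its +y end (y = 52 to 70 mm); the rest of the floor is free.
- blue_tray: Fixed dark blue steel tray for scrap parts; 332 mm along its x, 172 along its y, 54 high, walls 2 mm, floor top 2 mm above the table. Origin: centre of its underside; z up. A loose brass drift and a steel punch (fixed to the tray) lie across it near its +x end; the floor is free from the -x end to x = +90 mm.
- worn_gear: Dark rusty-brown spur gear with several teeth snapped off; 66 mm over the teeth, 18 mm thick, bore 20 mm, about 0.26 kg. Origin: centre of its underside; z is its axis, up. At the start on the shaft shoulder, under the bearing.
- bronze_gear: New golden bronze spur gear with all its teeth; 66 mm over the teeth, 18 mm thick, bore 20 mm, about 0.26 kg. Origin: centre of its underside; z is its axis, up. At the start flat in the steel tray.
- bearing: Ball bearing, bright steel with a dark blue seal; 47 mm outside, 14 mm thick, bore 20 mm, 0.11 kg. Origin: centre of its underside; z is its axis, up. At the start on the shaft between worn gear and collar.
- collar: Black shaft collar; 32 mm outside, 16 mm high, bore 20 mm, 0.06 kg, loose on the shaft. Origin: centre of its underside; z is its axis, up. At the start on top of the bearing, the topmost part on the shaft.
- spanner: Loose combination spanner, 227 x 47 x 11 mm (long along its x), flat on the table beside the shaft holder. Origin: centre of its underside. Leave it alone.
- tape_roll: Loose roll of masking tape, cream, 55 mm across, 19 mm high, flat on the table on the other side of the shaft holder. Origin: centre of its underside. Leave it alone.
- brass_drift: Loose brass rod 90 mm long, 9 mm thick (long along its y), lying across the blue tray near the tray's +x end. Origin: centre of its underside. Leave it alone.
Mind the look-alikes: they are no part of the job. What is shaped like the bronze_gear but green or red is not meant.

How it is judged:
By the outcome, as a careful person would: the job done as asked, in the order asked, and still so for the second after the job is handed in, with the robot touching nothing.
It also fails if it takes over 144 s, if anything falls off the work surface, if the arm or the gripper's body presses on something with over 40 N, if the wrist force passes 120 N, or if a joint passes its speed limit or range.

### The arm

A 7-joint arm with a two-finger parallel gripper is mounted at the origin on a cart in front of the work surface, level with it; the furniture and walls round the work are solid. World frame = base frame: x ahead of the robot, y to its left, z up, the work surface at z = 0. Lengths are in m, angles in degrees, forces in N, time in s.
With the tool pointing down it reaches from about 0.425 to 0.875 m from the base axis. Payload 4.7 kg.
Tool frame: the origin (TCP) lies between the finger pads; the fingertips stand env.finger_overhang ahead of it and the grasp point (between the pads) lies 5 mm behind it (env.finger_overhang is the distance from the TCP to the fingertips, in m); z points along the fingers, y is the line along which they close (so a half turn about z gives the same grasp; the last joint's range is limited). The gripper opens to 87 mm and grips with 3 to 60 N. Pads are 19 mm wide; open, the fingers measure 117 mm over their backs; the gripper's body (75 mm by 190 mm) begins 51 mm behind the grasp point.
Start: joints at [67.386, 18.392, -4.016, 83.108, 1.295, 78.541, -3.26], TCP at [0.258, -0.596, 0.237] pointing down, gripper open.
Joint ranges: [-163.93, 163.93], [-17.29, 119.83], [-79.2, 71.16], [3.27, 140.29], [-89.18, 269.18], [5.43, 117.66], [-154.24, 154.24]. Speed limits (degrees/s): [147.25, 147.25, 180, 180, 180, 180, 180].

### API

Orientations are given as [roll, pitch, yaw] about the fixed x, y, z axes, in that order (R = Rz(yaw) Ry(pitch) Rx(roll)).
In Python, from cell import telemetry, eyes, env, models gives the robot as it stands. The module is installed in compiled form; this text tells all that it offers.
- The arm moves only by the tool drive_tool, never from a script. Its arguments are lists of equal length, an entry for each row: "angular": the turn, a rotation vector about the tool's x, y, z in rad, a list of three; "delta_pos": the shift along the tool's x, y, z in cm, a list of three; "gripper": the finger opening in cm, from 0 to 8.7. A call has 1 to 20 rows; each row shifts and turns the commanded pose from where the row before left it, along the tool's axes as they then stand; what a row does not reach is not made up. A row lasts 1/10 s, in which the tool goes at most 50 mm and 8.59 degrees, less where a joint would pass 70% of its speed; a pose out of reach is approached as far as the arm can. A call with a gripper value outside its range is refused whole. The fingers move at their own pace and stop on an object; "squeeze" is the grip in N (left out, the last holds). Time passes only in rows, so rows that do not move let the fingers close. It gives the time, the measured TCP pose, the force, the opening and the grip force at its end, in the units of the state.
- telemetry.get_obs(): the state, without advancing time (a new reading comes with each control period).
- eyes.read_camera(name): name is "side" or "top" or "wrist"; returns a dict with "pixels" (400x640x3 uint8, red, green, blue), "mtx" (3x3 intrinsics, pixels), "origin" and "orientation" of the camera in the world. Camera axes: x right, y down, z forward; pixel columns grow to the right and rows downward; lengths in m; the calibration is good to about 2 mm. A picture is of the moment at which its call begins. There is no depth.
- env.sign_off(): hands the job in; it is judged then, once.
Trained networks look in a picture, given as the dict that the camera call returned (one of the last four; its "shot" number tells which), for a name from the list of things; names that differ only in an ending like _2 or _b are one class to them, and where a whole thing is asked for, a point or a joint stands for the part that bears it (a point fixed in the world has none). Each returns a list of dicts, best first, with "p" (0 to 1); they miss things now and then, are a little off and sometimes report something else, mostly with a low value. They report only what shows in the picture. A call takes as long as a camera call. They do not tell look-alikes from the thing itself.
- models.search_frame(picture, target): "centre" ([column, row] in pixels, amid what is visible of it).
- models.cut_out(picture, target): "pixels" (400x640 bool, what is visible of it) and "centre" ([column, row] in pixels, amid what is visible of it).
The state is a dict: "time_s": time; "qpos": joint angles; "joint_velocities": joint speeds; "effort": joint torques, N m; "tool_pos": TCP position; "tool_rot": TCP orientation; "force": force on the tool from outside, world axes, zero at the start; "wrist_torque": the same for the moment, N m; "grip_width": finger opening in m; "grasp_force": force on a finger pad.
Only numpy, scipy, OpenCV 4.12 (cv2) and the standard library are available. Lean on these libraries where they do the work, as an engineer would, in place of code of your own. Each camera call takes 0.05 s, during which the arm holds its last target. There are 200 camera calls.

## Working session

There is one attempt and no reset: what is moved stays moved. The work goes in short steps, Python scripts to look and compute and a tool call to move; the robot and the scene stay as the last step left them, time stands still between calls to the robot, and variables do not carry over. Pictures are saved under pics/ and viewed, at most 14 in all, crops included, and the job is handed in when it is done.

Besides the shell and the picture viewer there is one more tool, called after ">>>" in YAML: its name, and indented under it one key for each argument. drive_tool: Moves the arm, as the interface text tells. Its arguments: {"type":"object","properties":{"angular":{"type":"array","items":{"type":"array","items":{"type":"number"}}},"delta_pos":{"type":"array","items":{"type":"array","items":{"type":"number"}}},"gripper":{"type":"array","items":{"type":"number"}},"squeeze":{"type":"number"}},"required":["angular","delta_pos","gripper"]}

```bash
mkdir -p pics; cat > h.py <<'E'
import numpy as np, cv2
from cell import telemetry, eyes, env, models
def shot(cam,name=None):
    p=eyes.read_camera(cam)
    if name: cv2.imwrite(f'pics/{name}.png',p['pixels'][:,:,::-1])
    return p
def R(p):
    o=np.array(p['orientation'],float)
    if o.shape==(3,3): return o
    from scipy.spatial.transform import Rotation
    return Rotation.from_euler('xyz',o,degrees=True).as_matrix()
def ray(p,px,z):
    d=R(p)@np.linalg.inv(np.array(p['mtx']))@np.array([px[0],px[1],1.])
    o=np.array(p['origin']); return o+d*(z-o[2])/d[2]
def proj(p,X):
    c=R(p).T@(np.array(X)-np.array(p['origin'])); c=np.array(p['mtx'])@c; return c[:2]/c[2]
E
python3 - <<'E'
from h import *
s=telemetry.get_obs(); print(s); print(env.finger_overhang)
p=shot('top','top0'); print(p['origin'],p['orientation'],p['mtx'])
for n,z in [('collar',.094),('bearing',.062),('worn_gear',.048),('bronze_gear',.02),('steel_tray',.0),('blue_tray',0),('spanner',.005),('tape_roll',.019),('brass_drift',.01),('shaft_seat',.09)]:
    for d in models.search_frame(p,n)[:4]: print(n,round(d['p'],2),np.round(d['centre']),np.round(ray(p,d['centre'],z),3))
q=shot('side','side0'); print(q['origin'],q['orientation'])
E
```

```text
{'time_s': 0.0, 'qpos': array([67.38499661, 18.43889788, -4.01633639, 83.17230796,  1.29660402,
       78.54011345, -3.2604942 ]), 'joint_velocities': array([-0.11214463, -0.02598542,  0.02293846, -0.03591819, -0.05582085,
       -0.00287014, -0.00400991]), 'effort': array([ 5.78646541e-04, -4.91289067e+01, -4.03133305e-01, -3.12529743e+01,
       -6.38213125e-02,  4.34953964e-02,  1.57193399e-04]), 'tool_pos': array([ 0.25813867, -0.59599608,  0.23548616]), 'tool_rot': array([-1.79894012e+02,  6.90677967e-03,  2.34252917e+01]), 'force': array([-0.35972112, -0.23138389, -0.02840646]), 'wrist_torque': array([ 0.02104185, -0.03964903,  0.01586058]), 'grasp_force': 0.0, 'grip_width': 0.08715773419472385}
0.014
[ 0.36930862 -0.09326798  1.54368855] [-172.637435      0.2356      -89.36362371] [[418.14195775   0.         324.92237466]
 [  0.         418.14195775 199.05042951]
 [  0.           0.           1.        ]]
collar 0.58 [214. 215.] [0.497 0.302 0.094]
bronze_gear 0.78 [347. 239.] [ 0.422 -0.166  0.02 ]
bronze_gear 0.71 [399. 231.] [ 0.453 -0.357  0.02 ]
bronze_gear 0.58 [443. 198.] [ 0.573 -0.518  0.02 ]
steel_tray 0.85 [396. 215.] [ 0.513 -0.35   0.   ]
blue_tray 0.73 [305. 198.] [ 0.571 -0.011  0.   ]
spanner 0.94 [195. 206.] [0.538 0.398 0.005]
tape_roll 0.68 [240. 216.] [0.5   0.225 0.019]
tape_roll 0.31 [221. 218.] [0.494 0.294 0.019]
brass_drift 0.44 [302. 170.] [0.675 0.003 0.01 ]
shaft_seat 0.96 [221. 213.] [0.503 0.277 0.09 ]
shaft_seat 0.22 [218. 212.] [0.509 0.289 0.09 ]
[-0.04643411  0.80740006  0.80144713] [-123.59869203    0.15142749 -145.40407836]
```

View pics/top0.png

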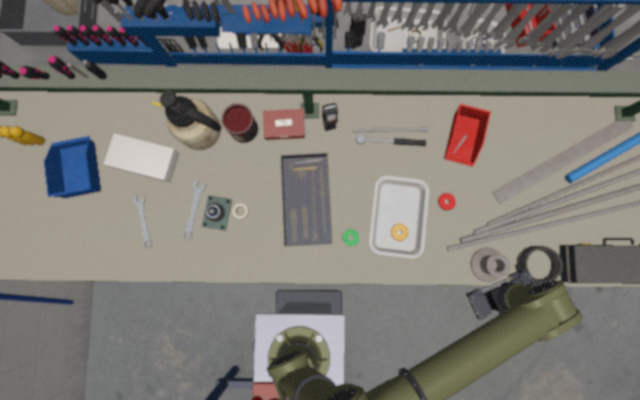

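View pics/side0.png

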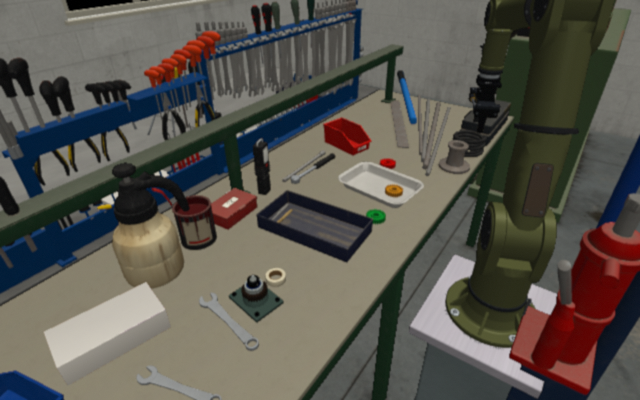

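The top view shows the bronze gear at (399,231) in the steel tray, the green and red look-alikes at (350,237) and (447,201), the shaft stack at (214,211), the tape roll at (240,211), the spanner at (194,208) and the blue tray at (306,200).

I'll go over the bronze gear first, with the tool at yaw 0.

>>> drive_tool:
  angular:
    - [0,0,0.137]
    - [0,0,0.137]
    - [0,0,0.135]
    - [0,0,0]
    - [0,0,0]
    - [0,0,0]
    - [0,0,0]
    - [0,0,0]
    - [0,0,0]
    - [0,0,0]
    - [0,0,0]
    - [0,0,0]
  delta_pos:
    - [0,0,0]
    - [0,0,0]
    - [0,0,0]
    - [2.4,-3,0]
    - [2.4,-3,0]
    - [2.4,-3,0]
    - [2.4,-3,0]
    - [2.4,-3,0]
    - [2.4,-3,0]
    - [2.5,-3,0]
    - [2.5,-3,0]
    - [0,0,0]
  gripper: [7.8,7.8,7.8,7.8,7.8,7.8,7.8,7.8,7.8,7.8,7.8,7.8]
  squeeze: 20

```text
time_s: 1.8
tool_pos: [0.4574, -0.3499, 0.237]
tool_rot: [-179.8, -0.2, 0.6]
force: [0.3, 1.5, -0.6]
grip_width: 0.0779
grasp_force: 0.0
```

```bash
cat >> h.py <<'E'
def find(p,n,z,k=3):
    for d in models.cut_out(p,n)[:k]:
        m=d['pixels'].astype(np.uint8); c,_=cv2.findContours(m,0,2)
        c=max(c,key=cv2.contourArea); e=cv2.minEnclosingCircle(c); h=cv2.boundingRect(c)
        print(n,round(d['p'],2),np.round(d['centre']),h,'centre',np.round(ray(p,d['centre'],z),4)[:2],'circ',np.round(ray(p,e[0],z),4)[:2], 'col',p['pixels'][d['pixels']].mean(0).round())
E
python3 - <<'E'
from h import *
s=telemetry.get_obs(); print(s['tool_pos'],s['tool_rot'],s['force'])
p=shot('wrist','w1'); print(p['origin'],p['orientation'],p['mtx'][0][0])
find(p,'bronze_gear',.02)
find(p,'steel_tray',.036,1)
E
```

```text
[ 0.45738368 -0.34989134  0.23699985] [-1.79848761e+02 -1.75664552e-01  5.98688823e-01] [ 0.29333286  1.46528323 -0.55813852]
[ 0.52221973 -0.34927563  0.38537872] [ 1.66032429e+02  9.76305611e-02 -8.94834022e+01] 293.5988833104381
bronze_gear 0.91 [328. 189.] (303, 159, 50, 47) centre [ 0.4396 -0.3603] circ [ 0.4507 -0.3593] col [200. 158. 103.]
bronze_gear 0.88 [188. 199.] (167, 171, 52, 50) centre [ 0.4254 -0.1798] circ [ 0.4302 -0.1857] col [ 55. 120.  67.]
bronze_gear 0.67 [479.  90.] (446, 60, 61, 59) centre [ 0.5612 -0.5351] circ [ 0.5622 -0.5309] col [156.  48.  45.]
steel_tray 0.93 [327. 111.] (237, 0, 189, 242) centre [ 0.5348 -0.3572] circ [ 0.5222 -0.3553] col [166. 166. 164.]
```

View pics/w1.png

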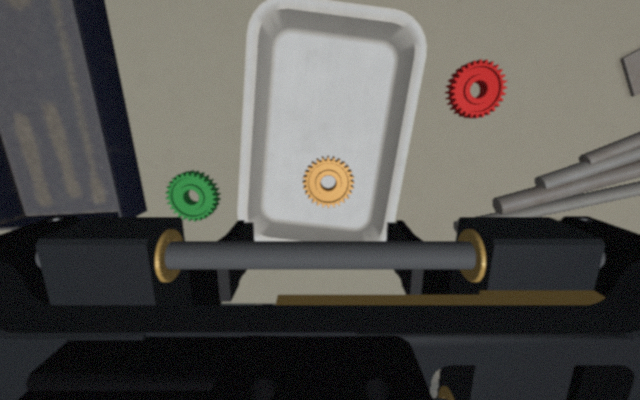

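The wrist view shows the bronze gear at (328,182) with a clear tray floor above it. Next I'll look at the shaft.

>>> drive_tool:
  angular:
    - [0,0,0.01]
    - [0,0,0]
    - [0,0,0]
    - [0,0,0]
    - [0,0,0]
    - [0,0,0]
    - [0,0,0]
    - [0,0,0]
    - [0,0,0]
    - [0,0,0]
    - [0,0,0]
    - [0,0,0]
    - [0,0,0]
    - [0,0,0]
    - [0,0,0]
    - [0,0,0]
    - [0,0,0]
    - [0,0,0]
  delta_pos:
    - [0,-4,0]
    - [0,-4,0]
    - [0,-4,0]
    - [0,-4,0]
    - [0,-4,0]
    - [0,-4,0]
    - [0,-4,0]
    - [0,-4,0]
    - [0,-4,0]
    - [0,-4,0]
    - [0,-4,0]
    - [0,-4,0]
    - [0,-4,0]
    - [0,-4,0]
    - [0,-4,0]
    - [0,-3,0]
    - [0,0,0]
    - [0,0,0]
  gripper: [6,6,6,6,6,6,6,6,6,6,6,6,6,6,6,6,6,6]

```text
time_s: 3.75
tool_pos: [0.4591, 0.2723, 0.2362]
tool_rot: [180.0, 0.0, -0.6]
force: [-0.3, -0.4, -1.1]
grip_width: 0.06
grasp_force: 0.0
```

```bash
python3 - <<'E'
from h import *
s=telemetry.get_obs(); print(s['tool_pos'],s['tool_rot'],s['force'])
p=shot('wrist','w2'); print(p['origin'],p['orientation'])
find(p,'collar',.078,2); find(p,'bearing',.062,2); find(p,'worn_gear',.048,2); find(p,'tape_roll',.019,1);find(p,'spanner',.005,1)
for d in models.search_frame(p,'shaft_seat')[:2]: print(d['p'],d['centre'],ray(p,d['centre'],.09),ray(p,d['centre'],.03))
E
```

```text
[0.45906899 0.27230238 0.23623699] [ 1.79958375e+02  2.91543798e-02 -6.45076315e-01] [-0.25440297 -0.37523398 -1.11168275]
[0.52445797 0.27197161 0.38440874] [ 1.65832150e+02 -9.63957087e-02 -9.07285934e+01]
collar 0.88 [282. 143.] (264, 119, 33, 31) centre [0.5031 0.3113] circ [0.5124 0.3124] col [49. 51. 55.]
bearing 0.81 [290. 120.] (260, 112, 44, 43) centre [0.5259 0.3032] circ [0.5133 0.3132] col [133. 141. 149.]
worn_gear 0.7 [300. 123.] (256, 103, 56, 59) centre [0.523  0.2932] circ [0.5134 0.3129] col [79. 74. 68.]
tape_roll 0.74 [365. 118.] (335, 103, 46, 46) centre [0.5272 0.2171] circ [0.5192 0.2256] col [199. 194. 174.]
spanner 0.83 [216. 100.] (198, 24, 46, 187) centre [0.5513 0.3989] circ [0.5314 0.4071] col [158. 162. 163.]
0.68 [288.0, 126.1] [0.52031952 0.30263528 0.09      ] [0.51947611 0.30888448 0.03      ]
```

View pics/w2.png

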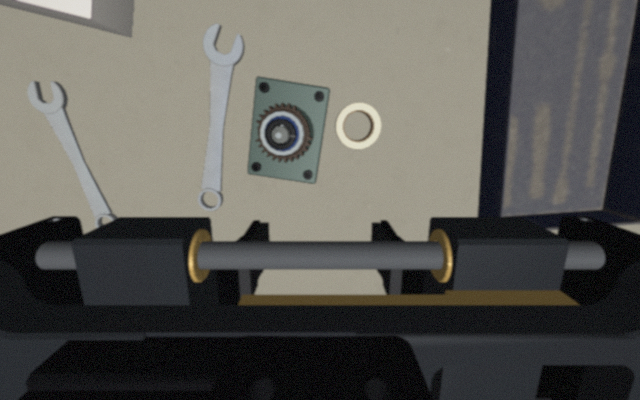

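The stack is at about (282,135) pixels, and all three rings agree on roughly (0.513, 0.313). I'll take a closer look from lower.

>>> drive_tool:
  angular:
    - [0,0,0]
    - [0,0,0]
    - [0,0,0]
    - [0,0,0]
  delta_pos:
    - [0.6,-2,3.5]
    - [0.6,-2.1,3.5]
    - [0,0,0]
    - [0,0,0]
  gripper: [6,6,6,6]

```text
time_s: 4.5
tool_pos: [0.4704, 0.314, 0.166]
tool_rot: [180.0, 0.1, -0.5]
force: [-0.2, -0.3, 0.7]
grip_width: 0.0599
grasp_force: 0.0
```

```bash
python3 - <<'E'
from h import *
s=telemetry.get_obs(); print(s['tool_pos'],s['tool_rot'],s['force'])
p=shot('wrist','w3'); print(p['origin'],p['orientation'])
find(p,'collar',.078,2); find(p,'bearing',.062,2); find(p,'worn_gear',.048,2)
E
```

```text
[0.47039763 0.31403365 0.16604023] [ 1.79963277e+02  1.12142563e-01 -5.47800589e-01] [-0.24655354 -0.33428608  0.67047886]
[0.53597678 0.31382994 0.31409988] [ 1.65747903e+02 -9.18227377e-02 -9.06283160e+01]
collar 0.75 [308. 156.] (301, 131, 40, 40) centre [0.5087 0.3236] circ [0.5124 0.3135] col [54. 55. 59.]
bearing 0.79 [310. 135.] (293, 122, 55, 55) centre [0.5242 0.3215] circ [0.5124 0.3139] col [125. 132. 141.]
worn_gear 0.75 [327. 124.] (286, 110, 71, 73) centre [0.5336 0.3072] circ [0.5132 0.3128] col [83. 79. 73.]
```

View pics/w3.png

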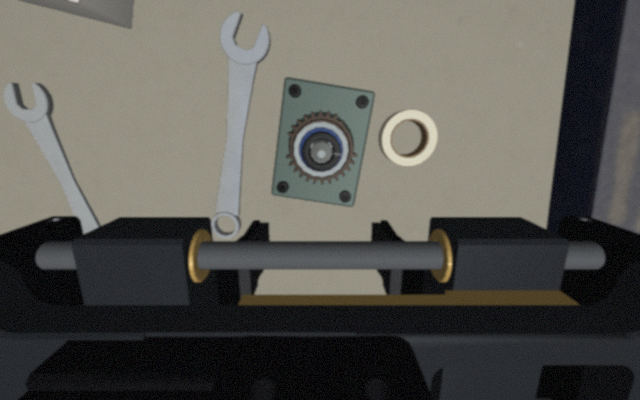

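The stack is at (321,151), giving (0.5125, 0.3135). Now I'll go down and grip the collar.

>>> drive_tool:
  angular:
    - [0,0,0]
    - [0,0,0]
    - [0,0,0]
    - [0,0,0]
    - [0,0,0]
    - [0,0,0]
    - [0,0,0]
    - [0,0,0]
    - [0,0,0]
    - [0,0,0]
    - [0,0,0]
    - [0,0,0]
    - [0,0,0]
  delta_pos:
    - [2.1,0,0]
    - [2.1,0,0]
    - [0,0,3]
    - [0,0,3]
    - [0,0,2]
    - [0,0,0.6]
    - [0,0,0]
    - [0,0,0]
    - [0,0,0]
    - [0,0,0]
    - [0,0,0]
    - [0,0,0]
    - [0,0,0]
  gripper: [6,6,6,6,6,6,6,2.5,2.5,2.5,2.5,2.5,2.5]
  squeeze: 15

```text
time_s: 6.0
tool_pos: [0.5131, 0.3139, 0.081]
tool_rot: [180.0, -0.0, -0.6]
force: [0.3, -0.5, 3.2]
grip_width: 0.0313
grasp_force: 15.0
```

>>> drive_tool:
  angular:
    - [0,0,-0.01]
    - [0,0,0]
    - [0,0,0]
    - [0,0,0]
    - [0,0,0]
    - [0,0,0]
    - [0,0,0]
    - [0,0,0]
    - [0,0,0]
    - [0,0,0]
    - [0,0,0]
    - [0,0,0]
    - [0,0,0]
    - [0,0,0]
    - [0,0,0]
    - [0,0,0]
    - [0,0,0]
    - [0,0,0]
    - [0,0,0]
    - [0,0,0]
  delta_pos:
    - [0,0,-2]
    - [0,0,-2]
    - [0,0,-2]
    - [0.4,2,0]
    - [0.5,4,0]
    - [0.5,4.2,0]
    - [0.5,4.2,0]
    - [0.5,4.2,0]
    - [0.5,4.2,0]
    - [0.5,4.2,0]
    - [0.5,4.2,0]
    - [0.5,4.2,0]
    - [0.5,4.2,0]
    - [0.5,4.2,0]
    - [0.5,4.2,0]
    - [0.5,4.2,0]
    - [0.5,4.2,0]
    - [0.5,4.2,0]
    - [0.5,4,0]
    - [0.3,2,0]
  gripper: [2.5,2.5,2.5,2.5,2.5,2.5,2.5,2.5,2.5,2.5,2.5,2.5,2.5,2.5,2.5,2.5,2.5,2.5,2.5,2.5]

```text
time_s: 8.0
tool_pos: [0.5933, -0.3575, 0.1396]
tool_rot: [179.9, 0.1, -0.3]
force: [-0.6, -0.1, -0.0]
grip_width: 0.0313
grasp_force: 15.0
```

>>> drive_tool:
  angular:
    - [0,0,0]
    - [0,0,0]
    - [0,0,0]
    - [0,0,0]
    - [0,0,0]
    - [0,0,0]
  delta_pos:
    - [0,0,3]
    - [0,0,3.5]
    - [0,0,2.5]
    - [0,0,1.5]
    - [0,0,0.5]
    - [0,0,0]
  gripper: [2.5,2.5,2.5,2.5,2.5,2.5]

```text
time_s: 8.6
tool_pos: [0.5948, -0.352, 0.0304]
tool_rot: [-180.0, 0.0, -0.0]
force: [-0.7, -0.4, -1.1]
grip_width: 0.0309
grasp_force: 15.0
```

```bash
python3 - <<'E'
from h import *
s=telemetry.get_obs(); print(s['tool_pos'],s['tool_rot'],s['force'])
p=shot('wrist','w4'); print(p['origin'])
find(p,'steel_tray',.036,1);find(p,'collar',.03,1)
E
```

```text
[ 0.59476515 -0.35196458  0.03037738] [-1.79982889e+02  1.65372418e-02 -2.64226909e-03] [-0.69439701 -0.41224944 -1.10688245]
[ 0.66012362 -0.3516864   0.1785603 ]
steel_tray 0.78 [331. 189.] (156, 138, 379, 103) centre [ 0.6276 -0.3574] circ [ 0.6098 -0.3646] col [163. 163. 159.]
collar 0.73 [320. 224.] (293, 210, 54, 31) centre [ 0.6072 -0.3515] circ [ 0.6    -0.3515] col [35. 36. 36.]
```

View pics/w4.png

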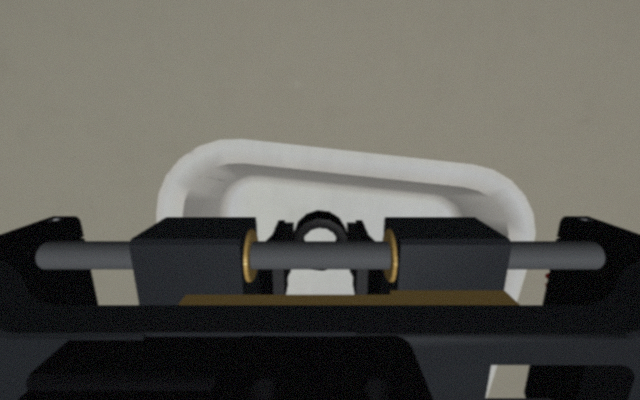

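The collar hangs over a clear floor at (320,225), between the fingers. I'll lower the last bit.

>>> drive_tool:
  angular:
    - [0,0,0]
    - [0,0,0]
    - [0,0,0]
    - [0,0,0]
  delta_pos:
    - [0,0,0.4]
    - [0,0,0.4]
    - [0,0,0]
    - [0,0,0]
  gripper: [2.5,2.5,2.5,2.5]

```text
time_s: 9.15
tool_pos: [0.5946, -0.3521, 0.0224]
tool_rot: [-180.0, 0.0, -0.0]
force: [-0.9, 1.9, 0.3]
grip_width: 0.031
grasp_force: 15.0
```

>>> drive_tool:
  angular:
    - [0,0,0]
    - [0,0,0]
    - [0,0,0]
    - [0,0,0]
    - [0,0,0]
    - [0,0,0]
    - [0,0,0]
    - [0,0,0]
    - [0,0,0]
  delta_pos:
    - [0,0,0.1]
    - [0,0,0]
    - [0,0,0]
    - [0,0,0]
    - [0,0,0]
    - [0,0,-2]
    - [0,0,-3]
    - [0,0,-4]
    - [0,0,-3]
  gripper: [2.5,2.5,3.6,4.6,4.6,4.6,4.6,6,6.5]

```text
time_s: 10.05
tool_pos: [0.5954, -0.3523, 0.1441]
tool_rot: [179.9, -0.1, -0.0]
force: [-0.1, -0.1, 0.5]
grip_width: 0.0553
grasp_force: 0.0
```

>>> drive_tool:
  angular:
    - [0,0,0]
    - [0,0,0]
    - [0,0,0]
    - [0,0,0]
    - [0,0,0]
    - [0,0,0]
    - [0,0,0]
    - [0,0,0]
    - [0,0,0]
    - [0,0,0]
    - [0,0,0]
    - [0,0,0]
    - [0,0,0]
    - [0,0,0]
    - [0,0,0]
    - [0,0,0]
    - [0,0,0]
    - [0,0,0]
    - [0,0,0]
    - [0,0,0]
  delta_pos:
    - [-0.4,-2,0]
    - [-0.5,-4,0]
    - [-0.5,-4.2,0]
    - [-0.5,-4.2,0]
    - [-0.5,-4.2,0]
    - [-0.5,-4.2,0]
    - [-0.5,-4.2,0]
    - [-0.5,-4.2,0]
    - [-0.5,-4.2,0]
    - [-0.5,-4.2,0]
    - [-0.5,-4.2,0]
    - [-0.5,-4.2,0]
    - [-0.5,-4.2,0]
    - [-0.5,-4.2,0]
    - [-0.5,-4.2,0]
    - [-0.5,-4,0]
    - [-0.5,-2,0]
    - [-0.1,0,0]
    - [0,0,0]
    - [0,0,0]
  gripper: [6.5,6.5,6.5,6.5,6.5,6.5,6.5,6.5,6.5,6.5,6.5,6.5,6.5,6.5,6.5,6.5,6.5,6.5,6.5,6.5]

```text
time_s: 12.05
tool_pos: [0.5107, 0.312, 0.1414]
tool_rot: [179.9, -0.0, -0.1]
force: [0.8, -0.2, -1.5]
grip_width: 0.0651
grasp_force: 0.0
```

>>> drive_tool:
  angular:
    - [0,0,0]
    - [0,0,0]
    - [0,0,0]
    - [0,0,0]
    - [0,0,0]
    - [0,0,0]
    - [0,0,0]
    - [0,0,0]
    - [0,0,0]
    - [0,0,0]
    - [0,0,0]
  delta_pos:
    - [0.2,-0.15,2]
    - [0,0,3]
    - [0,0,1.7]
    - [0,0,0.6]
    - [0,0,0.2]
    - [0,0,0]
    - [0,0,0]
    - [0,0,0]
    - [0,0,0]
    - [0,0,0]
    - [0,0,0]
  gripper: [6.5,6.5,6.5,6.5,6.5,6.5,4,4,4,4,4]
  squeeze: 20

```text
time_s: 13.15
tool_pos: [0.5123, 0.3147, 0.0671]
tool_rot: [179.9, -0.0, -0.0]
force: [-0.7, -3.3, 5.4]
grip_width: 0.0465
grasp_force: 20.0
```

>>> drive_tool:
  angular:
    - [0,0,0]
    - [0,0,0]
    - [0,0,0]
    - [0,0,0]
    - [0,0,0]
    - [0,0,0]
    - [0,0,0]
    - [0,0,0]
    - [0,0,0]
    - [0,0,0]
    - [0,0,0]
    - [0,0,0]
    - [0,0,0]
    - [0,0,0]
    - [0,0,0]
    - [0,0,0]
    - [0,0,0]
    - [0,0,0]
    - [0,0,0]
    - [0,0,0]
  delta_pos:
    - [0,0,-2]
    - [0,0,-2.5]
    - [0,0,-2.5]
    - [0.1,2,0]
    - [0.1,4,0]
    - [0.1,4.2,0]
    - [0.1,4.2,0]
    - [0.1,4.2,0]
    - [0.1,4.2,0]
    - [0.1,4.2,0]
    - [0.1,4.2,0]
    - [0.1,4.2,0]
    - [0.1,4.2,0]
    - [0.1,4.2,0]
    - [0.1,4.2,0]
    - [0.1,4.2,0]
    - [0.1,4.2,0]
    - [0.2,4.2,0]
    - [0.2,4,0]
    - [0.1,2,0]
  gripper: [4,4,4,4,4,4,4,4,4,4,4,4,4,4,4,4,4,4,4,4]

```text
time_s: 15.15
tool_pos: [0.5296, -0.3552, 0.1357]
tool_rot: [179.9, 0.0, -0.3]
force: [-0.2, -0.6, -0.8]
grip_width: 0.0463
grasp_force: 20.0
```

>>> drive_tool:
  angular:
    - [0,0,0]
    - [0,0,0]
    - [0,0,0]
    - [0,0,0]
    - [0,0,0]
    - [0,0,0]
  delta_pos:
    - [0,0,3]
    - [0,0,3.5]
    - [0,0,2.5]
    - [0,0,1.3]
    - [0,0,0.5]
    - [0,0,0]
  gripper: [4,4,4,4,4,4]

```text
time_s: 15.75
tool_pos: [0.531, -0.3504, 0.0285]
tool_rot: [-180.0, -0.0, 0.0]
force: [-0.1, -0.5, 0.8]
grip_width: 0.046
grasp_force: 20.0
```

Bearing bottom is at about 9 mm; I'll lower it to about 2 mm, release and rise.

>>> drive_tool:
  angular:
    - [0,0,0]
    - [0,0,0]
    - [0,0,0]
    - [0,0,0]
    - [0,0,0]
  delta_pos:
    - [0,0,0.4]
    - [0,0,0.2]
    - [0,0,0.1]
    - [0,0,0]
    - [0,0,0]
  gripper: [4,4,4,4,4]

```text
time_s: 16.25
tool_pos: [0.5309, -0.3508, 0.0219]
tool_rot: [180.0, -0.0, -0.0]
force: [-0.1, -0.1, -0.1]
grip_width: 0.046
grasp_force: 20.0
```

>>> drive_tool:
  angular:
    - [0,0,0]
    - [0,0,0]
    - [0,0,0]
    - [0,0,0]
    - [0,0,0]
    - [0,0,0]
    - [0,0,0]
    - [0,0,0]
  delta_pos:
    - [0,0,0]
    - [0,0,0]
    - [0,0,0]
    - [0,0,-2]
    - [0,0,-3]
    - [0,0,-4]
    - [0,0,-3]
    - [0,0,0]
  gripper: [5,6,6,6,6,7,8,8]

```text
time_s: 17.05
tool_pos: [0.5338, -0.3521, 0.1474]
tool_rot: [179.7, -0.5, -0.0]
force: [0.5, -0.5, -0.4]
grip_width: 0.0754
grasp_force: 0.0
```

```bash
python3 - <<'E'
from h import *
s=telemetry.get_obs(); print(s['tool_pos'],s['tool_rot'])
p=shot('wrist','w5')
find(p,'collar',.018,2); find(p,'bearing',.016,2)
E
```

```text
[ 0.53383254 -0.35208496  0.14742835] [ 1.79671327e+02 -4.61850266e-01 -8.69755070e-03]
collar 0.58 [309. 135.] (302, 112, 34, 35) centre [ 0.5881 -0.3425] circ [ 0.5937 -0.3521] col [62. 62. 63.]
collar 0.58 [330. 153.] (217, 56, 232, 185) centre [ 0.5712 -0.3623] circ [ 0.5606 -0.3607] col [159. 159. 158.]
bearing 0.79 [314. 201.] (294, 169, 47, 49) centre [ 0.5241 -0.3469] circ [ 0.5327 -0.3495] col [111. 118. 129.]
```

View pics/w5.png

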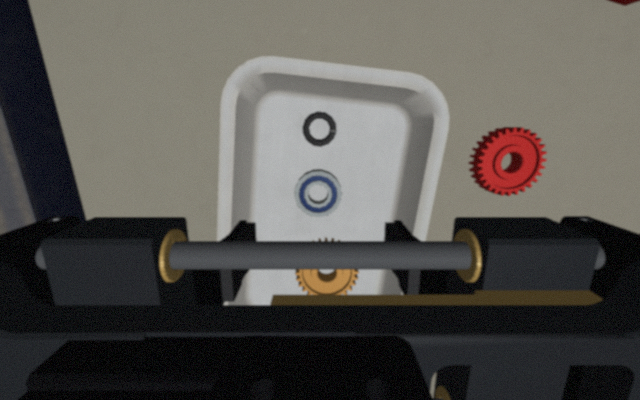

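The collar (319,129) and bearing (318,193) lie flat in the steel tray. Now for the worn gear.

>>> drive_tool:
  angular:
    - [0,0,0]
    - [0,0,0]
    - [0,0,0]
    - [0,0,0]
    - [0,0,0]
    - [0,0,0]
    - [0,0,0]
    - [0,0,0]
    - [0,0,0]
    - [0,0,0]
    - [0,0,0]
    - [0,0,0]
    - [0,0,0]
    - [0,0,0]
    - [0,0,0]
    - [0,0,0]
    - [0,0,0]
    - [0,0,0]
    - [0,0,0]
    - [0,0,0]
  delta_pos:
    - [-0.1,-2,0]
    - [-0.1,-4,0]
    - [-0.1,-4.2,0]
    - [-0.1,-4.2,0]
    - [-0.1,-4.2,0]
    - [-0.1,-4.2,0]
    - [-0.1,-4.2,0]
    - [-0.1,-4.2,0]
    - [-0.1,-4.2,0]
    - [-0.1,-4.2,0]
    - [-0.1,-4.2,0]
    - [-0.1,-4.2,0]
    - [-0.1,-4.2,0]
    - [-0.1,-4.2,0]
    - [-0.1,-4.2,0]
    - [-0.1,-4,0]
    - [-0.1,-2,0]
    - [0,0,0]
    - [0,0,0]
    - [0,0,0]
  gripper: [8,8,8,8,8,8,8,8,8,8,8,8,8,8,8,8,8,8,8,8]

```text
time_s: 19.2
tool_pos: [0.5141, 0.3133, 0.1405]
tool_rot: [179.9, 0.1, -0.1]
force: [0.5, 0.5, 0.2]
grip_width: 0.08
grasp_force: 0.0
```

>>> drive_tool:
  angular:
    - [0,0,0]
    - [0,0,0]
    - [0,0,0]
    - [0,0,0]
    - [0,0,0]
    - [0,0,0]
    - [0,0,0]
    - [0,0,0]
    - [0,0,0]
    - [0,0,0]
    - [0,0,0]
    - [0,0,0]
  delta_pos:
    - [-0.1,0,2]
    - [0,0,3]
    - [0,0,2.5]
    - [0,0,1]
    - [0,0,0.5]
    - [0,0,0.1]
    - [0,0,0]
    - [0,0,0]
    - [0,0,0]
    - [0,0,0]
    - [0,0,0]
    - [0,0,0]
  gripper: [8,8,8,8,8,8,8,6,6,6,6,6]
  squeeze: 25

```text
time_s: 20.4
tool_pos: [0.5135, 0.3148, 0.0512]
tool_rot: [179.9, -0.1, -0.0]
force: [-0.3, -3.2, 4.3]
grip_width: 0.0652
grasp_force: 25.0
```

>>> drive_tool:
  angular:
    - [0,0,0]
    - [0,0,0]
    - [0,0,0]
    - [0,0,0]
    - [0,0,0]
    - [0,0,0]
    - [0,0,0]
    - [0,0,0]
    - [0,0,0]
    - [0,0,0]
    - [0,0,0]
    - [0,0,0]
    - [0,0,0]
    - [0,0,0]
    - [0,0,0]
  delta_pos:
    - [0,0,-1]
    - [0,0,-3]
    - [0,0,-3.5]
    - [0,0,-3]
    - [0,2,0]
    - [0,4,0]
    - [0,4,0]
    - [0,4,0]
    - [0,4,0]
    - [0,4,0]
    - [0,4,0]
    - [0,3.5,0]
    - [0,2,0]
    - [0,0,0]
    - [0,0,0]
  gripper: [6,6,6,6,6,6,6,6,6,6,6,6,6,6,6]

```text
time_s: 21.9
tool_pos: [0.5126, 0.0012, 0.1554]
tool_rot: [-179.9, 0.0, -0.0]
force: [1.4, 1.1, -2.0]
grip_width: 0.0653
grasp_force: 25.0
```

```bash
python3 - <<'E'
from h import *
s=telemetry.get_obs(); print(s['tool_pos'],s['tool_rot'])
p=shot('wrist','w6')
find(p,'blue_tray',.054,1); find(p,'brass_drift',.011,1)
for px in [(150,200),(450,200),(320,100),(320,0)]: print(px,ray(p,px,.002),ray(p,px,.054))
E
```

```text
[0.51255183 0.00116531 0.15543274] [-1.79934695e+02  8.14319304e-03 -2.18665857e-02]
blue_tray 0.77 [347. 107.] (223, 0, 227, 241) centre [ 0.5892 -0.0208] circ [ 0.585  -0.0118] col [ 97.  96. 100.]
brass_drift 0.84 [318.   4.] (282, 0, 102, 13) centre [0.6782 0.0024] circ [ 0.6796 -0.0099] col [167. 149. 115.]
(150, 200) [0.49715788 0.18222272 0.002     ] [0.51107503 0.15103432 0.054     ]
(450, 200) [ 0.49660647 -0.13687635  0.002     ] [ 0.51061868 -0.11305195  0.054     ]
(320, 100) [0.59822938 0.00121407 0.002     ] [0.59472177 0.00123163 0.054     ]
(320, 0) [0.68470658 0.00106925 0.002     ] [0.66629026 0.00111178 0.054     ]
```

View pics/w6.png

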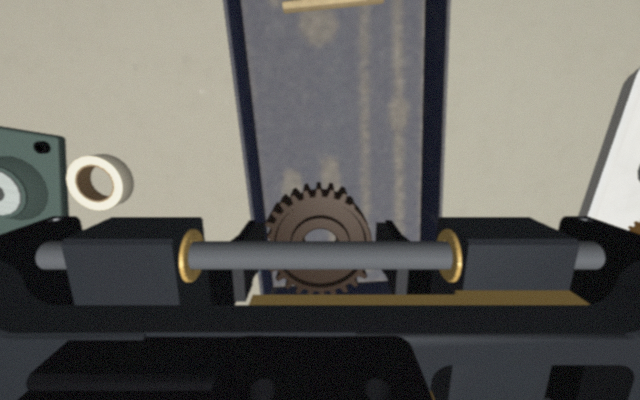

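The worn gear is held at (320,240) over the blue tray's clear floor; the drift is far off at (333,4). The tray's midline is y≈-0.017, so I'll shift and lower.

>>> drive_tool:
  angular:
    - [0,0,0]
    - [0,0,0]
    - [0,0,0]
    - [0,0,0]
    - [0,0,0]
    - [0,0,0]
    - [0,0,0]
    - [0,0,0]
    - [0,0,0]
  delta_pos:
    - [1.8,0.9,0]
    - [1.8,0.9,2]
    - [0,0,3]
    - [0,0,3]
    - [0,0,2.5]
    - [0,0,1.3]
    - [0,0,0.7]
    - [0,0,0]
    - [0,0,0]
  gripper: [6,6,6,6,6,6,6,6,6]

```text
time_s: 22.95
tool_pos: [0.5498, -0.0173, 0.0317]
tool_rot: [180.0, -0.1, 0.0]
force: [0.2, 0.1, -2.2]
grip_width: 0.0652
grasp_force: 25.0
```

>>> drive_tool:
  angular:
    - [0,0,0]
    - [0,0,0]
    - [0,0,0]
    - [0,0,0]
    - [0,0,0]
  delta_pos:
    - [0,0,0.4]
    - [0,0,0.3]
    - [0,0,0.1]
    - [0,0,0]
    - [0,0,0]
  gripper: [6,6,6,6,6]

```text
time_s: 23.45
tool_pos: [0.5489, -0.0178, 0.0229]
tool_rot: [180.0, -0.0, -0.0]
force: [-0.9, 0.0, 2.2]
grip_width: 0.0653
grasp_force: 25.0
```

>>> drive_tool:
  angular:
    - [0,0,0]
    - [0,0,0]
    - [0,0,0]
    - [0,0,0]
    - [0,0,0]
    - [0,0,0]
    - [0,0,0]
    - [0,0,0]
  delta_pos:
    - [0,0,0]
    - [0,0,0]
    - [0,0,0]
    - [0,0,-2]
    - [0,0,-3]
    - [0,0,-4]
    - [0,0,-4]
    - [0,0,0]
  gripper: [7,7.6,7.6,7.6,7.6,7.6,7.6,7.6]

```text
time_s: 24.25
tool_pos: [0.5528, -0.0172, 0.1584]
tool_rot: [179.9, -0.6, -0.0]
force: [0.7, 0.6, -0.3]
grip_width: 0.0761
grasp_force: 0.0
```

>>> drive_tool:
  angular:
    - [0,0,0]
    - [0,0,0]
    - [0,0,0]
    - [0,0,0]
    - [0,0,0]
    - [0,0,0]
    - [0,0,0]
    - [0,0,0]
    - [0,0,0]
    - [0,0,0]
    - [0,0,0]
    - [0,0,0]
  delta_pos:
    - [-0.8,2,0]
    - [-1.6,4,0]
    - [-1.6,4,0]
    - [-1.6,4,0]
    - [-1.6,4,0]
    - [-1.6,4,0]
    - [-1.6,4,0]
    - [-1.6,4,0]
    - [-1.2,3,1]
    - [-0.8,1.2,1]
    - [0,0,0]
    - [0,0,0]
  gripper: [7.6,7.6,7.6,7.6,7.6,7.6,7.6,7.6,7.6,7.6,7.6,7.6]

```text
time_s: 25.45
tool_pos: [0.4094, -0.3575, 0.132]
tool_rot: [-179.9, 0.0, 0.1]
force: [1.2, 0.9, 0.7]
grip_width: 0.0757
grasp_force: 0.0
```

```bash
python3 - <<'E'
from h import *
s=telemetry.get_obs(); print(s['tool_pos'],s['tool_rot'])
p=shot('wrist','w7')
find(p,'bronze_gear',.02); find(p,'bearing',.016,1)
q=shot('top'); find(q,'worn_gear',.02,2)
E
```

```text
[ 0.40940385 -0.35753367  0.13198562] [-1.79887012e+02  1.27958915e-02  8.34064862e-02]
bronze_gear 0.9 [128. 175.] (92, 138, 80, 73) centre [ 0.4278 -0.1846] circ [ 0.429  -0.1875] col [ 48. 107.  59.]
bronze_gear 0.85 [330. 159.] (286, 115, 74, 75) centre [ 0.4425 -0.3657] circ [ 0.4489 -0.3593] col [192. 152.  98.]
bronze_gear 0.74 [532.  25.] (491, 0, 96, 58) centre [ 0.5493 -0.5259] circ [ 0.5529 -0.5318] col [127.  35.  33.]
bearing 0.6 [309.  43.] (284, 20, 56, 64) centre [ 0.5369 -0.3484] circ [ 0.5308 -0.3509] col [103. 110. 121.]
worn_gear 0.77 [306. 207.] (298, 196, 17, 18) centre [ 0.536 -0.015] circ [ 0.5452 -0.0138] col [89. 79. 74.]
```

View pics/w7.png

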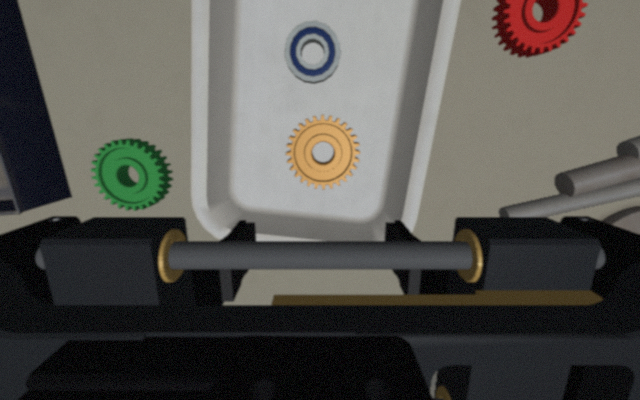

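The bronze gear is at (323,151), giving (0.449, -0.359). The worn gear shows in the blue tray. Now I'll grasp the bronze gear.

>>> drive_tool:
  angular:
    - [0,0,0]
    - [0,0,0]
    - [0,0,0]
    - [0,0,0]
    - [0,0,0]
    - [0,0,0]
    - [0,0,0]
    - [0,0,0]
    - [0,0,0]
    - [0,0,0]
    - [0,0,0]
    - [0,0,0]
    - [0,0,0]
  delta_pos:
    - [2,0.1,0]
    - [2,0.1,0]
    - [0,0,2.5]
    - [0,0,3]
    - [0,0,3]
    - [0,0,1.5]
    - [0,0,0.8]
    - [0,0,0.1]
    - [0,0,0]
    - [0,0,0]
    - [0,0,0]
    - [0,0,0]
    - [0,0,0]
  gripper: [7.6,7.6,7.6,7.6,7.6,7.6,7.6,7.6,7.6,6,6,6,6]
  squeeze: 25

```text
time_s: 27.0
tool_pos: [0.4495, -0.3616, 0.0247]
tool_rot: [180.0, -0.1, 0.0]
force: [-0.4, 1.0, 5.4]
grip_width: 0.065
grasp_force: 25.0
```

>>> drive_tool:
  angular:
    - [0,0,0]
    - [0,0,0]
    - [0,0,0]
    - [0,0,0]
    - [0,0,0]
    - [0,0,0]
    - [0,0,0]
    - [0,0,0]
    - [0,0,0]
    - [0,0,0]
    - [0,0,0]
    - [0,0,0]
    - [0,0,0]
    - [0,0,0]
    - [0,0,0]
    - [0,0,0]
    - [0,0,0]
    - [0,0,0]
    - [0,0,0]
    - [0,0,0]
  delta_pos:
    - [0,0,-2]
    - [0,0,-4]
    - [0,0,-4]
    - [0.2,-2,-2]
    - [0.4,-4,0]
    - [0.4,-4,0]
    - [0.4,-4,0]
    - [0.4,-4,0]
    - [0.4,-4,0]
    - [0.4,-4,0]
    - [0.4,-4,0]
    - [0.4,-4,0]
    - [0.4,-4,0]
    - [0.4,-4,0]
    - [0.4,-4,0]
    - [0.4,-4,0]
    - [0.4,-4,0]
    - [0.4,-4,0]
    - [0.4,-4,0]
    - [0.2,-2,0]
  gripper: [6,6,6,6,6,6,6,6,6,6,6,6,6,6,6,6,6,6,6,6]

```text
time_s: 29.0
tool_pos: [0.5119, 0.2824, 0.1432]
tool_rot: [-179.9, 0.0, 0.2]
force: [0.3, 0.4, -1.2]
grip_width: 0.0651
grasp_force: 25.0
```

>>> drive_tool:
  angular:
    - [0,0,0]
    - [0,0,0]
    - [0,0,0]
    - [0,0,0]
  delta_pos:
    - [0,-3,0]
    - [0,0,0]
    - [0,0,0]
    - [0,0,0]
  gripper: [6,6,6,6]

```text
time_s: 29.4
tool_pos: [0.5131, 0.3068, 0.143]
tool_rot: [179.9, 0.0, -0.1]
force: [-0.2, 0.4, -1.8]
grip_width: 0.065
grasp_force: 25.0
```

```bash
python3 - <<'E'
from h import *
s=telemetry.get_obs(); print(s['tool_pos'],s['tool_rot'],s['grip_width'])
p=shot('wrist','w8'); print(proj(p,[.5128,.3137,.09]))
find(p,'bronze_gear',s['tool_pos'][2]-.0047,1)
E
```

```text
[0.51312213 0.3068021  0.14296852] [ 1.79898900e+02  1.98132562e-02 -9.01418427e-02] 0.06504305109513492
[310.48044129 215.63459751]
bronze_gear 0.86 [320. 224.] (263, 183, 114, 58) centre [0.5237 0.307 ] circ [0.5193 0.3073] col [178. 137.  82.]
```

View pics/w8.png

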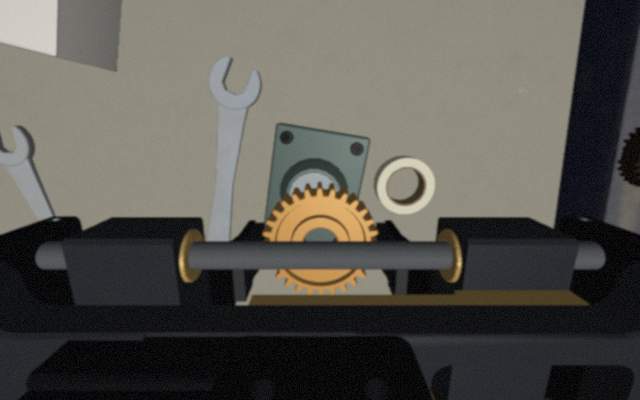

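```bash
python3 - <<'E'
from h import *
s=telemetry.get_obs(); t=s['tool_pos']
p=shot('wrist')
for z in (t[2]-.0047,t[2]-.0227):
  for dx in (.033,0,-.033): print(z,dx,proj(p,[t[0]+dx,t[1],z]))
  print(proj(p,[t[0],t[1]+.033,z]),proj(p,[t[0],t[1]-.033,z]))
print(ray(p,(320,183),t[2]-.0047),ray(p,(320,295),t[2]-.0047))
E
```

```text
0.1385500081067839 0.033 [320.17568481 184.10832239]
0.1385500081067839 0 [320.38404179 241.87503578]
0.1385500081067839 -0.033 [320.57290705 294.23769457]
[261.37132687 242.13752196] [379.36514545 241.61269022]
0.1205500081067839 0.033 [320.07443083 177.81388527]
0.1205500081067839 0 [320.2672607  230.30974628]
0.1205500081067839 -0.033 [320.44371095 278.34643004]
[266.92564846 230.54420609] [373.58304409 230.0754    ]
[0.54698112 0.30674706 0.13855001] [0.47987665 0.30699385 0.13855001]
```

The bronze gear is centred in the grip. I'll line it up with the shaft and lower in two stages.

>>> drive_tool:
  angular:
    - [0,0,0]
    - [0,0,0]
    - [0,0,0]
    - [0,0,0]
    - [0,0,0]
    - [0,0,0]
    - [0,0,0]
  delta_pos:
    - [0,-0.7,0]
    - [0,0,2]
    - [0,0,1.5]
    - [0,0,1]
    - [0,0,0.5]
    - [0,0,0]
    - [0,0,0]
  gripper: [6,6,6,6,6,6,6]

```text
time_s: 30.25
tool_pos: [0.5131, 0.3145, 0.0934]
tool_rot: [179.9, 0.0, -0.1]
force: [0.5, -2.8, -3.2]
grip_width: 0.0647
grasp_force: 25.0
```

>>> drive_tool:
  angular:
    - [0,0,0]
    - [0,0,0]
    - [0,0,0]
    - [0,0,0]
    - [0,0,0]
    - [0,0,0]
    - [0,0,0]
  delta_pos:
    - [0,0,1]
    - [0,0,1]
    - [0,0,1]
    - [0,0,0.5]
    - [0,0,0.3]
    - [0,0,0]
    - [0,0,0]
  gripper: [6,6,6,6,6,6,6]

```text
time_s: 30.95
tool_pos: [0.5128, 0.3148, 0.0549]
tool_rot: [180.0, 0.0, -0.0]
force: [1.4, -4.0, -5.2]
grip_width: 0.0652
grasp_force: 25.0
```

>>> drive_tool:
  angular:
    - [0,0,0]
    - [0,0,0]
    - [0,0,0]
    - [0,0,0]
    - [0,0,0]
    - [0,0,0]
    - [0,0,0]
    - [0,0,0]
    - [0,0,0]
    - [0,0,0]
  delta_pos:
    - [0,0,0]
    - [0,0,0]
    - [0,0,0]
    - [0,0,0]
    - [0,0,-2]
    - [0,0,-3]
    - [0,0,-3.5]
    - [0,0,0]
    - [0,0,0]
    - [0,0,0]
  gripper: [6.8,7.6,7.6,7.6,7.6,7.6,7,6.5,6.5,6.5]

```text
time_s: 31.95
tool_pos: [0.5122, 0.3154, 0.1397]
tool_rot: [180.0, 0.1, 0.0]
force: [-0.3, -0.3, -0.2]
grip_width: 0.0655
grasp_force: 0.0
```

```bash
python3 - <<'E'
from h import *
s=telemetry.get_obs(); print(s['tool_pos'],s['tool_rot'],s['grip_width'])
p=shot('side')
im=cv2.resize(p['pixels'][230:350,180:360],None,fx=4,fy=4,interpolation=2); cv2.imwrite('pics/s1.png',im[:,:,::-1])
for z in (.03,.048,.09): print(z,proj(p,[.5128,.313,z]))
find(p,'bronze_gear',.048,3)
E
```

```text
[0.51221817 0.31535936 0.13970187] [1.79974374e+02 6.30740653e-02 1.47765267e-02] 0.06550543275567322
0.03 [254.37815796 291.84766492]
0.048 [253.68615215 286.88372878]
0.09 [252.01772226 274.91565094]
bronze_gear 0.68 [254. 292.] (241, 280, 26, 22) centre [0.5022 0.3248] circ [0.5035 0.3237] col [155. 103.  26.]
bronze_gear 0.6 [375. 216.] (367, 209, 19, 15) centre [ 0.4039 -0.1332] circ [ 0.4016 -0.1335] col [ 27. 113.  43.]
```

View pics/s1.png

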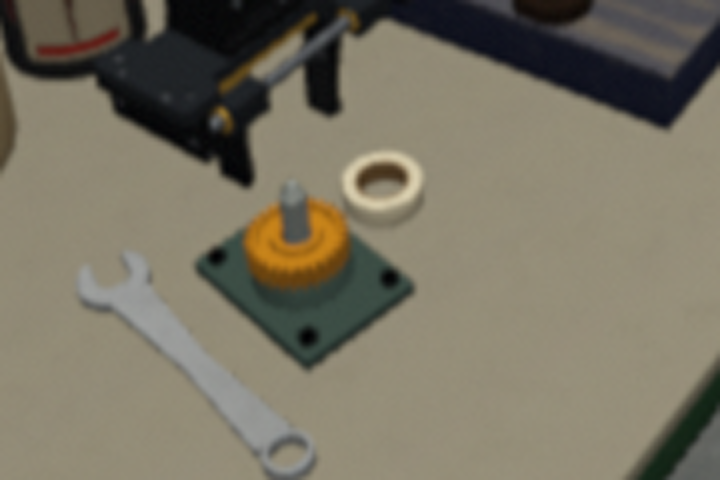

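The gear sits flat on the shoulder; spanner and tape are untouched. Next the bearing.

>>> drive_tool:
  angular:
    - [0,0,0]
    - [0,0,0]
    - [0,0,0]
    - [0,0,0]
    - [0,0,0]
    - [0,0,0]
    - [0,0,0]
    - [0,0,0]
    - [0,0,0]
    - [0,0,0]
    - [0,0,0]
    - [0,0,0]
    - [0,0,0]
    - [0,0,0]
    - [0,0,0]
    - [0,0,0]
    - [0,0,0]
    - [0,0,0]
    - [0,0,0]
    - [0,0,0]
  delta_pos:
    - [0.1,2,0]
    - [0.1,4,0]
    - [0.1,4.2,0]
    - [0.1,4.2,0]
    - [0.1,4.2,0]
    - [0.1,4.2,0]
    - [0.1,4.2,0]
    - [0.1,4.2,0]
    - [0.1,4.2,0]
    - [0.1,4.2,0]
    - [0.1,4.2,0]
    - [0.1,4.2,0]
    - [0.1,4.2,0]
    - [0.1,4.2,0]
    - [0.1,4.2,0]
    - [0.2,4,0]
    - [0.2,2,0]
    - [0,0,0]
    - [0,0,0]
    - [0,0,0]
  gripper: [6.5,6.5,6.5,6.5,6.5,6.5,6.5,6.5,6.5,6.5,6.5,6.5,6.5,6.5,6.5,6.5,6.5,6.5,6.5,6.5]

```text
time_s: 34.05
tool_pos: [0.5321, -0.3482, 0.1401]
tool_rot: [-179.9, 0.0, 0.1]
force: [0.8, 0.6, -0.4]
grip_width: 0.0648
grasp_force: 0.0
```

>>> drive_tool:
  angular:
    - [0,0,0]
    - [0,0,0]
    - [0,0,0]
    - [0,0,0]
    - [0,0,0]
    - [0,0,0]
    - [0,0,0]
    - [0,0,0]
    - [0,0,0]
    - [0,0,0]
    - [0,0,0]
    - [0,0,0]
  delta_pos:
    - [-0.1,0.25,2]
    - [0,0,3]
    - [0,0,3]
    - [0,0,2.3]
    - [0,0,1]
    - [0,0,0.4]
    - [0,0,0]
    - [0,0,0]
    - [0,0,0]
    - [0,0,0]
    - [0,0,0]
    - [0,0,0]
  gripper: [6.5,6.5,6.5,6.5,6.5,6.5,6.5,4,4,4,4,4]
  squeeze: 20

```text
time_s: 35.25
tool_pos: [0.5313, -0.3532, 0.0245]
tool_rot: [180.0, -0.1, -0.0]
force: [-0.4, 1.4, 4.0]
grip_width: 0.0458
grasp_force: 20.0
```

>>> drive_tool:
  angular:
    - [0,0,0]
    - [0,0,0]
    - [0,0,0]
    - [0,0,0]
    - [0,0,0]
    - [0,0,0]
    - [0,0,0]
    - [0,0,0]
    - [0,0,0]
    - [0,0,0]
    - [0,0,0]
    - [0,0,0]
    - [0,0,0]
    - [0,0,0]
    - [0,0,0]
    - [0,0,0]
    - [0,0,0]
    - [0,0,0]
    - [0,0,0]
    - [0,0,0]
  delta_pos:
    - [0,0,-2]
    - [0,0,-4]
    - [0,0,-4]
    - [-0.1,-2,-2]
    - [-0.1,-4,0]
    - [-0.1,-4.2,0]
    - [-0.1,-4.2,0]
    - [-0.1,-4.2,0]
    - [-0.1,-4.2,0]
    - [-0.1,-4.2,0]
    - [-0.1,-4.2,0]
    - [-0.1,-4.2,0]
    - [-0.1,-4.2,0]
    - [-0.1,-4.2,0]
    - [-0.1,-4.2,0]
    - [-0.1,-4.2,0]
    - [-0.1,-4.2,0]
    - [-0.1,-4.2,0]
    - [-0.1,-4,0]
    - [-0.2,-2,0]
  gripper: [4,4,4,4,4,4,4,4,4,4,4,4,4,4,4,4,4,4,4,4]

```text
time_s: 37.25
tool_pos: [0.5114, 0.3171, 0.1433]
tool_rot: [-179.9, 0.0, 0.2]
force: [-0.9, -0.3, -1.3]
grip_width: 0.0456
grasp_force: 20.0
```

>>> drive_tool:
  angular:
    - [0,0,0]
    - [0,0,0]
    - [0,0,0]
  delta_pos:
    - [0,0,0]
    - [0,0,0]
    - [0,0,0]
  gripper: [4,4,4]

```text
time_s: 37.55
tool_pos: [0.5134, 0.3109, 0.143]
tool_rot: [179.9, 0.0, -0.1]
force: [0.5, -1.2, -0.3]
grip_width: 0.0457
grasp_force: 20.0
```

```bash
python3 - <<'E'
from h import *
s=telemetry.get_obs(); t=s['tool_pos']; print(t,s['tool_rot'],s['grip_width'])
p=shot('wrist','w9')
for dx in (.0235,0,-.0235): print(proj(p,[t[0]+dx,t[1],t[2]-.0085]))
find(p,'bearing',t[2]-.0085,1)
E
```

```text
[0.51344335 0.31092773 0.14302094] [ 1.79897717e+02  1.04219805e-02 -1.33604622e-01] 0.04566124053668757
[320.17006519 199.54992296]
[320.31539528 239.25145484]
[320.45111001 276.32624768]
bearing 0.94 [318. 221.] (281, 196, 79, 45) centre [0.5245 0.312 ] circ [0.5167 0.3111] col [113. 121. 130.]
```

View pics/w9.png

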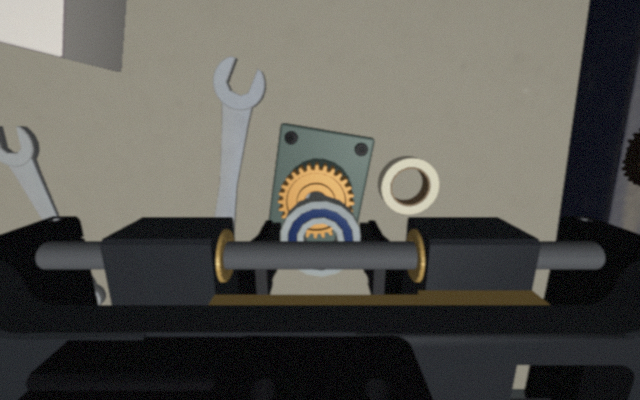

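The bearing sits level in the grip at (320,236), at most about 1 mm forward. I'll lower it in stages.

>>> drive_tool:
  angular:
    - [0,0,0]
    - [0,0,0]
    - [0,0,0]
    - [0,0,0]
    - [0,0,0]
    - [0,0,0]
    - [0,0,0]
  delta_pos:
    - [-0.1,-0.2,0]
    - [0,0,2]
    - [0,0,1.5]
    - [0,0,1]
    - [0,0,0.5]
    - [0,0,0]
    - [0,0,0]
  gripper: [4,4,4,4,4,4,4]

```text
time_s: 38.35
tool_pos: [0.512, 0.3145, 0.0936]
tool_rot: [180.0, 0.0, -0.0]
force: [-0.1, -1.7, -1.3]
grip_width: 0.0456
grasp_force: 20.0
```

>>> drive_tool:
  angular:
    - [0,0,0]
    - [0,0,0]
    - [0,0,0]
    - [0,0,0]
    - [0,0,0]
  delta_pos:
    - [0,0,0.8]
    - [0,0,0.8]
    - [0,0,0.6]
    - [0,0,0]
    - [0,0,0]
  gripper: [4,4,4,4,4]

```text
time_s: 38.85
tool_pos: [0.5118, 0.3147, 0.071]
tool_rot: [180.0, 0.0, -0.0]
force: [0.5, -1.5, -1.2]
grip_width: 0.0454
grasp_force: 20.0
```

>>> drive_tool:
  angular:
    - [0,0,0]
    - [0,0,0]
    - [0,0,0]
    - [0,0,0]
    - [0,0,0]
    - [0,0,0]
    - [0,0,0]
    - [0,0,0]
    - [0,0,0]
    - [0,0,0]
  delta_pos:
    - [0,0,0]
    - [0,0,0]
    - [0,0,0]
    - [0,0,0]
    - [0,0,-2]
    - [0,0,-3]
    - [0,0,-2]
    - [0,0,0]
    - [0,0,0]
    - [0,0,0]
  gripper: [5,6,6,6,6,6,6,6,6,6]

```text
time_s: 39.85
tool_pos: [0.5112, 0.3144, 0.1403]
tool_rot: [179.9, 0.1, -0.0]
force: [-0.8, -0.5, -0.6]
grip_width: 0.06
grasp_force: 0.0
```

```bash
python3 - <<'E'
from h import *
s=telemetry.get_obs(); print(s['tool_pos'],s['tool_rot'],s['grip_width'])
p=shot('side')
im=cv2.resize(p['pixels'][230:350,180:360],None,fx=4,fy=4,interpolation=2); cv2.imwrite('pics/s2.png',im[:,:,::-1])
E
```

```text
[0.51122423 0.31437853 0.14026472] [ 1.79938940e+02  9.17614305e-02 -8.74708027e-03] 0.060000683968583636
```

View pics/s2.png

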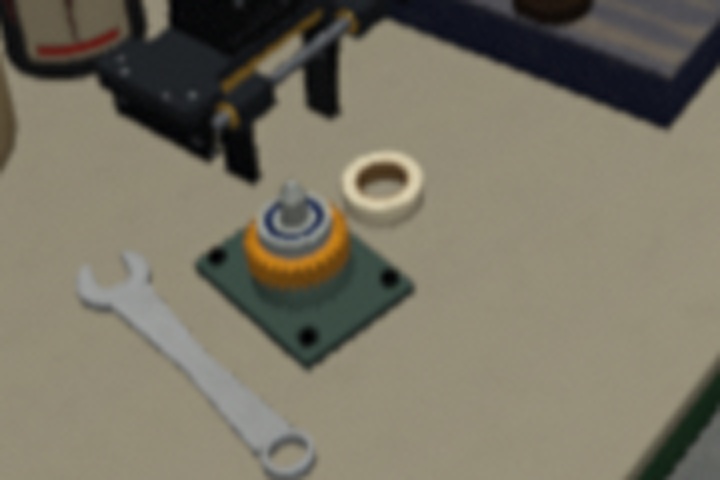

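The bearing is seated flat on the gear. Now the collar.

>>> drive_tool:
  angular:
    - [0,0,0]
    - [0,0,0]
    - [0,0,0]
    - [0,0,0]
    - [0,0,0]
    - [0,0,0]
    - [0,0,0]
    - [0,0,0]
    - [0,0,0]
    - [0,0,0]
    - [0,0,0]
    - [0,0,0]
    - [0,0,0]
    - [0,0,0]
    - [0,0,0]
    - [0,0,0]
    - [0,0,0]
    - [0,0,0]
    - [0,0,0]
    - [0,0,0]
  delta_pos:
    - [0.4,2,0]
    - [0.5,4,0]
    - [0.5,4.2,0]
    - [0.5,4.2,0]
    - [0.5,4.2,0]
    - [0.5,4.2,0]
    - [0.5,4.2,0]
    - [0.5,4.2,0]
    - [0.5,4.2,0]
    - [0.5,4.2,0]
    - [0.5,4.2,0]
    - [0.5,4.2,0]
    - [0.5,4.2,0]
    - [0.5,4.2,0]
    - [0.5,4.2,0]
    - [0.5,4,0]
    - [0.5,2,0]
    - [0,0,0]
    - [0,0,0]
    - [0,0,0]
  gripper: [6,6,6,6,6,6,6,6,6,6,6,6,6,6,6,6,5.2,5.2,5.2,5.2]

```text
time_s: 41.9
tool_pos: [0.5959, -0.3488, 0.141]
tool_rot: [-179.9, 0.0, 0.1]
force: [0.1, 1.1, 0.2]
grip_width: 0.0524
grasp_force: 0.0
```

>>> drive_tool:
  angular:
    - [0,0,0]
    - [0,0,0]
    - [0,0,0]
    - [0,0,0]
    - [0,0,0]
    - [0,0,0]
    - [0,0,0]
    - [0,0,0]
    - [0,0,0]
    - [0,0,0]
    - [0,0,0]
    - [0,0,0]
  delta_pos:
    - [-0.1,0.3,2]
    - [0,0,3]
    - [0,0,3]
    - [0,0,2.4]
    - [0,0,1]
    - [0,0,0.4]
    - [0,0,0]
    - [0,0,0]
    - [0,0,0]
    - [0,0,0]
    - [0,0,0]
    - [0,0,0]
  gripper: [5.2,5.2,5.2,5.2,5.2,5.2,5.2,2.5,2.5,2.5,2.5,2.5]
  squeeze: 15

```text
time_s: 43.1
tool_pos: [0.5951, -0.3543, 0.0244]
tool_rot: [180.0, -0.0, -0.0]
force: [-0.3, 1.2, 2.7]
grip_width: 0.0308
grasp_force: 15.0
```

>>> drive_tool:
  angular:
    - [0,0,0]
    - [0,0,0]
    - [0,0,0]
    - [0,0,0]
    - [0,0,0]
    - [0,0,0]
    - [0,0,0]
    - [0,0,0]
    - [0,0,0]
    - [0,0,0]
    - [0,0,0]
    - [0,0,0]
    - [0,0,0]
    - [0,0,0]
    - [0,0,0]
    - [0,0,0]
    - [0,0,0]
    - [0,0,0]
    - [0,0,0]
    - [0,0,0]
  delta_pos:
    - [0,0,-2]
    - [0,0,-4]
    - [0,0,-4]
    - [-0.4,-2,-2]
    - [-0.5,-4,0]
    - [-0.5,-4.2,0]
    - [-0.5,-4.2,0]
    - [-0.5,-4.2,0]
    - [-0.5,-4.2,0]
    - [-0.5,-4.2,0]
    - [-0.5,-4.2,0]
    - [-0.5,-4.2,0]
    - [-0.5,-4.2,0]
    - [-0.5,-4.2,0]
    - [-0.5,-4.2,0]
    - [-0.5,-4.2,0]
    - [-0.5,-4.2,0]
    - [-0.5,-4.2,0]
    - [-0.5,-4,0]
    - [-0.3,-2,0]
  gripper: [2.5,2.5,2.5,2.5,2.5,2.5,2.5,2.5,2.5,2.5,2.5,2.5,2.5,2.5,2.5,2.5,2.5,2.5,2.5,2.5]

```text
time_s: 45.1
tool_pos: [0.5109, 0.3164, 0.1437]
tool_rot: [-179.9, 0.0, 0.3]
force: [-0.4, 0.2, -0.6]
grip_width: 0.0312
grasp_force: 15.0
```

>>> drive_tool:
  angular:
    - [0,0,0]
    - [0,0,0]
    - [0,0,0]
  delta_pos:
    - [0,0,0]
    - [0,0,0]
    - [0,0,0]
  gripper: [2.5,2.5,2.5]

```text
time_s: 45.4
tool_pos: [0.5136, 0.31, 0.1432]
tool_rot: [179.9, 0.0, -0.1]
force: [0.6, -0.8, -0.6]
grip_width: 0.0309
grasp_force: 15.0
```

```bash
python3 - <<'E'
from h import *
s=telemetry.get_obs(); t=s['tool_pos']; print(t,s['tool_rot'],s['grip_width'])
p=shot('wrist')
for dx in (.016,0,-.016): print(proj(p,[t[0]+dx,t[1],t[2]-.005]))
find(p,'collar',t[2]-.005,1)
E
```

```text
[0.51356244 0.31002096 0.14315781] [ 1.79909982e+02  1.57520188e-03 -1.36744748e-01] 0.03086937564470746
[320.27834876 214.40140834]
[320.37668314 241.64118335]
[320.47045261 267.61642664]
collar 0.97 [319. 222.] (293, 208, 54, 33) centre [0.5254 0.3106] circ [0.5179 0.3105] col [36. 37. 37.]
```

>>> drive_tool:
  angular:
    - [0,0,0]
    - [0,0,0]
    - [0,0,0]
    - [0,0,0]
    - [0,0,0]
    - [0,0,0]
    - [0,0,0]
  delta_pos:
    - [-0.15,-0.3,0]
    - [0,0,2]
    - [0,0,1.5]
    - [0,0,0.8]
    - [0,0,0.4]
    - [0,0,0]
    - [0,0,0]
  gripper: [2.5,2.5,2.5,2.5,2.5,2.5,2.5]

```text
time_s: 46.2
tool_pos: [0.5118, 0.314, 0.0965]
tool_rot: [179.9, -0.0, -0.1]
force: [0.6, -2.4, -3.1]
grip_width: 0.0306
grasp_force: 15.0
```

Bottom at about 74 mm with low force; I'll go down to about 63 mm, release and rise.

>>> drive_tool:
  angular:
    - [0,0,0]
    - [0,0,0]
    - [0,0,0]
    - [0,0,0]
  delta_pos:
    - [0,0,0.6]
    - [0,0,0.4]
    - [0,0,0]
    - [0,0,0]
  gripper: [2.5,2.5,2.5,2.5]

```text
time_s: 46.6
tool_pos: [0.5121, 0.3143, 0.0863]
tool_rot: [180.0, -0.1, -0.0]
force: [4.3, -3.2, -2.3]
grip_width: 0.0305
grasp_force: 15.0
```

>>> drive_tool:
  angular:
    - [0,0,0]
    - [0,0,0]
    - [0,0,0]
    - [0,0,0]
    - [0,0,0]
    - [0,0,0]
    - [0,0,0]
    - [0,0,0]
    - [0,0,0]
    - [0,0,0]
    - [0,0,0]
    - [0,0,0]
  delta_pos:
    - [0,0,0]
    - [0,0,0]
    - [0,0,0]
    - [0,0,0]
    - [0,0,-2]
    - [0,0,-3]
    - [0,0,-3]
    - [-2,0,-3]
    - [-2,0,-1]
    - [0,0,0]
    - [0,0,0]
    - [0,0,0]
  gripper: [3.5,4.6,4.6,4.6,4.6,4.6,6,6,6,6,6,6]

```text
time_s: 47.8
tool_pos: [0.4719, 0.3142, 0.2056]
tool_rot: [180.0, 0.1, -0.1]
force: [0.1, 0.3, 0.0]
grip_width: 0.06
grasp_force: 0.0
```

```bash
python3 - <<'E'
from h import *
s=telemetry.get_obs(); print(s['tool_pos'],s['grip_width'])
p=shot('side')
im=cv2.resize(p['pixels'][200:350,180:390],None,fx=3.8,fy=3.8,interpolation=2); cv2.imwrite('pics/s3.png',im[:,:,::-1])
w=shot('wrist'); find(w,'collar',.078,1); find(w,'bearing',.062,1); find(w,'bronze_gear',.048,1)
E
```

```text
[0.47186248 0.31422236 0.20555958] 0.06003885798787923
collar 0.82 [314. 158.] (303, 132, 34, 35) centre [0.5039 0.3193] circ [0.5121 0.3143] col [53. 54. 57.]
bearing 0.83 [321. 133.] (296, 124, 47, 48) centre [0.5262 0.3131] circ [0.5121 0.3148] col [128. 134. 142.]
bronze_gear 0.97 [316. 124.] (289, 115, 62, 64) centre [0.5339 0.3181] circ [0.5119 0.3154] col [193. 155. 103.]
```

View pics/s3.png

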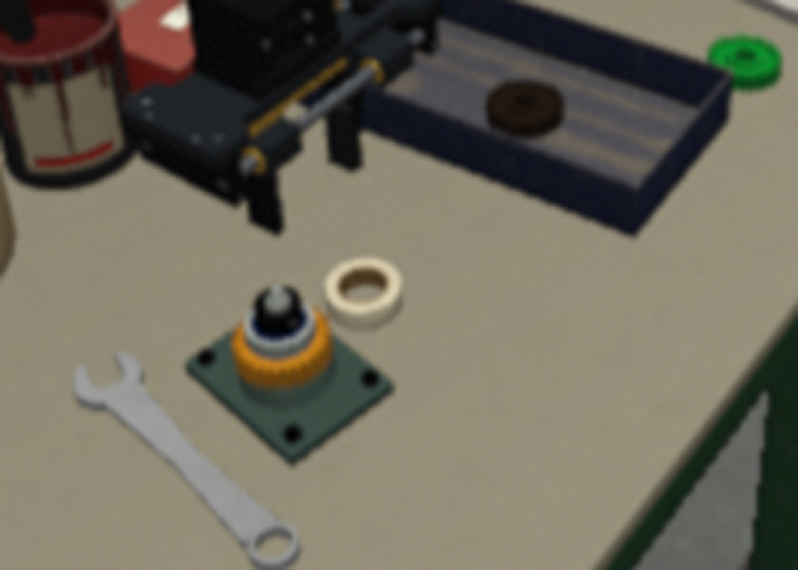

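The bronze gear, bearing and collar are stacked fully down on the shaft at (278,330). The worn gear lies flat in the blue tray at (525,108), and the spanner and tape are undisturbed.

```bash
python3 -c "
from h import *
print(env.sign_off())"
```

```text
the job is handed in; nothing more can be done
None
```

The job is done and handed in after about 48 s of the 144 s allowed: the bronze gear, bearing and collar are seated on the shaft in that order, the worn gear lies flat in the blue tray, and the gripper is open and clear. The spanner and tape roll are where they were, and the arm stayed well clear of the brass drift.

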